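# Check the display lamp's pull switch

## Robot

A 6-joint arm with a two-finger parallel gripper is mounted at the origin on a cart in front of the work surface, level with it; the furniture and walls round the work are solid. World frame = base frame: x ahead of the robot, y to its left, z up, the work surface at z = 0. Lengths are in m, angles in rad, forces in N, time in s.
With the tool pointing down it reaches from about 0.375 to 0.9 m from the base axis. Payload 3.1 kg.
Tool frame: the origin (TCP) lies at the very end of the fingers, on their centre line; the grasp point (between the pads) lies 19 mm behind it (grip_depth is the distance from the TCP to the grasp point, in m); z points along the fingers, y is the line along which they close (so a half turn about z gives the same grasp; the last joint's range is limited). The gripper opens to 85 mm and grips with 20 to 120 N. Pads are 22 mm wide; open, the fingers measure 114 mm over their backs; the gripper's body (76 mm by 85 mm) begins 54 mm behind the grasp point. The pads swing forward as they close: fully open they stand 13 mm farther back than shut.
Start: joints at [-1.45, 0.527, 1.433, -0, 1.181, -0.178], TCP at [0.185, -0.597, 0.231] pointing down, gripper open.
Joint ranges: [-3.08, 3.08], [-0.75, 2.2], [0.22, 2.44], [-1.43, 4.57], [0, 2.65], [-2.85, 2.85]. Speed limits (rad/s): [2.79, 2.79, 3.14, 3.14, 3.14, 3.14].

## Interface

Orientations are given as a unit quaternion [x, y, z, w].
In Python, from station import * gives the robot as it stands.
- The arm moves only by the tool apply_moves, never from a script. Its argument "plan" is a list of rows, each a list of 7 numbers: the shift along the tool's x, y, z in m, then the turn, a rotation vector about the tool's x, y, z in rad, then the gripper command: -1 is fully open, 1 is shut, values between are in proportion. In form: [[dx, dy, dz, wx, wy, wz, jaw], ...]. A call has 1 to 8 rows; each row shifts and turns the commanded pose from where the row before left it, along the tool's axes as they then stand; what a row does not reach is not made up. A row lasts 1/8 s, in which the tool goes at most 62.5 mm and 10.7 degrees, less where a joint would pass 70% of its speed; a pose out of reach is approached as far as the arm can. A call is refused whole if a number of a shift passes 0.0625 or a number of a turn 0.188, either way. A call with a gripper value outside its range is refused whole. The fingers move at their own pace and stop on an object; "force" is the grip in N (left out, the last holds). Time passes only in rows, so rows that do not move let the fingers close. It gives the time, the measured TCP pose, the force, the opening and the grip force at its end, in the units of the state.
- sense(): the state, without advancing time (a new reading comes with each control period).
- snapshot(name): name is "scene" or "top" or "wrist"; returns the picture (480x640x3 uint8, red, green, blue); there is no depth.
- calibration(name): a dict with "camera_matrix" (3x3 intrinsics, pixels), "k1" (the pictures are not rectified: a ray, as slopes to the right and down, at radius r is drawn at 1 + k1 r^2 times it, then the intrinsics apply), "R" (3x3) and "t" (3): a world point X has camera coordinates R X + t; the wrist camera has in their place "mount" (4x4, takes a point from camera to tool coordinates, whose origin is the TCP and whose axes are the flange's). Camera axes: x right, y down, z forward; pixel columns grow to the right and rows downward; lengths in m; the calibration is good to about 2 mm. A picture is of the moment at which its call begins: read the wrist's pose just before it. calibration takes no time and is no camera call.
- sign_off(): hands the job in; it is judged then, once.
The state is a dict: "t": time; "q": joint angles; "qd": joint speeds; "tau": joint torques, N m; "tcp_pos": TCP position; "tool_rot": TCP orientation; "force": force on the tool from outside, world axes, zero at the start; "ft_torque": the same for the moment, N m; "finger_gap": opening from 0.0 (shut) to 1.0 (fully open); "gripper_force": force on a finger pad.
Only numpy, scipy, OpenCV 4.12 (cv2) and the standard library are available. Lean on these libraries where they do the work, as an engineer would, in place of code of your own. Each camera call takes 0.05 s, during which the arm holds its last target. There are 200 camera calls.

## Task

Check the display lamp's pull switch before opening time: pull the round knob straight out until it clicks into its outer position, let go and leave it standing out untouched for about two seconds. Then push it fully home again and let go. The other switch, with the bar-shaped knob, runs the fan: leave it pushed in, and do not knock over or shove away the things lying about.

Things in the scene. Friction and masses are not known exactly. Their poses are not given: they have to be found in the camera images.
- lamp_switch: Lamp switch: grey metal box fixed to the worktop, 32 (x) x 80 (y) x 70 (z) mm, base flange 92 mm long in y. Origin: centre of its underside. Its own -x axis points out of the front face (16 mm before the origin), roughly to the robot: the way its knob is pulled. Knob axis 45 mm above the worktop, mid-face. It stands left or right of the like fan switch; only the knobs differ. Turned up to 0.25 rad.
- lamp_knob_centre (a point): Centre of the lamp switch's round black knob: a disc 34 mm in diameter, 20 mm thick, its axis level, along the box's x axis (axes here are the box's), on a 10 mm stem. Moves with the knob: pushed in, it is 24 mm before the box's front face (14 mm gap behind the knob, with a nut 24 mm wide, 4 mm thick on the face); out, 44 mm. Can be gripped across its sides from above.
- lamp_knob (a joint): Travel of the round knob in m: 0 pushed home, 0.020 pulled out to its detent (end stop). It starts at 0. An over-centre spring snaps it to the nearer end and holds it there: it takes about 6 N to start it from either end, falling to nothing half-way; let go between, it jumps to 0 or 0.020.
- fan_switch: Fan switch: the same grey box on the worktop, same size, origin and axes as the lamp switch, but with a black bar-shaped knob (56 mm wide, 12 mm high, 14 mm thick, level). Not to be used.
- fan_knob (a joint): Travel of the fan's bar knob in m: 0 pushed in (as it starts), 0.020 out. Must stay in.
- glass_foot (a point): Fixed. A point at the foot of the front face of the big clear glass screen that stands upright behind the switches, hard to see: it runs along world y at this x, from 380 mm right of this point to far beyond the left, 8 mm thick and 555 mm high. Keep wrist and arm in front of it, also on the way over: there are 70 to 90 mm between the pushed-in knob's centre and the glass.
- chalk_pen: White chalk pen with black cap, 15 x 134 x 15 mm, lying far right, pointing away from the robot. Bystander. Origin at the centre of its underside.
- sugar_shaker: White sugar shaker, 67 mm in diameter, 114 mm high, standing on the left. Bystander. Origin at the centre of its underside.
- ramekin: Cream ceramic dish, 82 mm in diameter, 48 mm high, to the left of the shaker. Bystander. Origin at the centre of its underside.
- order_pad: Order pad, 130 x 85 x 16 mm, lying crosswise on the right. Bystander. Origin at the centre of its underside.
- tape_roll: Roll of tape, 76 mm in diameter, 18 mm high, lying between the two switches. Bystander. Origin at the centre of its underside.

How it is judged:
On the way:
1. the round knob stands out at its detent (travel over 17 mm), nothing of the robot touching the lamp switch, for 1.5 s (value of joint lamp_knob above 0.017 m and contact force between lamp_switch and the fingers below 0.1 N and contact force between lamp_switch and the arm below 0.1 N), for 1.5 s.
At the end, for the whole second after the job is handed in: The round lamp knob is pushed home (travel under 2 mm), the fan's bar knob is in (under 2 mm), the pen, shaker, dish, pad and tape roll lie within 30 mm of where they were and the shaker stands upright (value of joint each of lamp_knob, fan_knob below 0.002 m and distance of each of chalk_pen, sugar_shaker, ramekin, order_pad, tape_roll from where it was at the start of the episode below 0.03 m and angle between sugar_shaker's own z axis and vertical below 0.2 rad); the robot touches nothing.
It fails at once if the fan's knob is pulled out by more than 6 mm (value of joint fan_knob above 0.006 m).
It fails at once if the sugar shaker is knocked over (angle between sugar_shaker's own z axis and vertical above 0.6 rad).
It also fails if it takes over 50 s, if anything falls off the work surface, if the arm or the gripper's body presses on something with over 40 N, if the wrist force passes 120 N, or if a joint passes its speed limit or range.

## Working session

There is one attempt and no reset: what is moved stays moved. The work goes in short steps, Python scripts to look and compute and a tool call to move; the robot and the scene stay as the last step left them, time stands still between calls to the robot, and variables do not carry over. Pictures are saved under pics/ and viewed, at most 10 in all, crops included, and the job is handed in when it is done.

Besides the shell and the picture viewer there is one more tool, called after "Emit:" as name(argument=value, ...), one argument or row to a line, values as JSON. apply_moves: Moves the arm, as the interface text tells. Its arguments: {"type":"object","properties":{"plan":{"type":"array"},"force":{"type":"number"}},"required":["plan"]}

```bash
ls; mkdir -p pics
python3 - <<'E'
from station import *
import cv2
s=sense();print(s)
for n in("scene","top"):
    cv2.imwrite(f"pics/{n}0.png",cv2.cvtColor(snapshot(n),cv2.COLOR_RGB2BGR)); print(calibration(n))
print(calibration("wrist"))
E
```

```text
pics
{'t': 0.0, 'q': array([-1.44949467e+00,  5.28464448e-01,  1.43392603e+00,  1.23400539e-05,
        1.18140518e+00, -1.78495815e-01]), 'qd': array([ 0.00108202, -0.00162969, -0.00026219, -0.00113787, -0.00145686,
        0.00135092]), 'tau': array([ 1.09146928e-03, -4.42348945e+01, -1.78026670e+01, -2.59240069e-04,
        8.40981666e-03, -7.16241914e-06]), 'tcp_pos': array([ 0.18452339, -0.59637598,  0.23032714]), 'tool_rot': array([ 9.88785957e-01,  1.49335589e-01,  3.71986907e-05, -1.10088908e-03]), 'force': array([-0.14299867,  0.34606937,  0.61492173]), 'ft_torque': array([ 0.00681745, -0.00915288,  0.02159495]), 'gripper_force': 0.0, 'finger_gap': 1.0030069009133638}
{'camera_matrix': array([[500.91652117,   0.        , 316.2772929 ],
       [  0.        , 500.91652117, 246.23348013],
       [  0.        ,   0.        ,   1.        ]]), 'k1': -0.05121142847842581, 'R': array([[-0.79120712, -0.61149942, -0.00772975],
       [-0.42068656,  0.55340501, -0.71886418],
       [ 0.44386271, -0.56551866, -0.69510757]]), 't': array([0.38719623, 0.24697375, 1.31987383])}
{'camera_mat
[... 254 characters left out ...]
9308345,  0.0172676 , -0.11613391],
       [ 0.11624565,  0.00561183, -0.99320464]]), 't': array([1.53859383e-03, 4.92244840e-01, 1.59983587e+00])}
{'camera_matrix': array([[424.47505332,   0.        , 318.35473889],
       [  0.        , 424.47505332, 242.68716164],
       [  0.        ,   0.        ,   1.        ]]), 'k1': -0.046591425246325605, 'mount': array([[-3.43199833e-04, -9.45162487e-01, -3.26600299e-01,
         8.63143149e-02],
       [ 9.99999941e-01, -3.26158564e-04, -1.06941032e-04,
        -7.65431374e-04],
       [-5.44683220e-06, -3.26600316e-01,  9.45162543e-01,
        -1.41993240e-01],
       [ 0.00000000e+00,  0.00000000e+00,  0.00000000e+00,
         1.00000000e+00]])}
```

View pics/scene0.png

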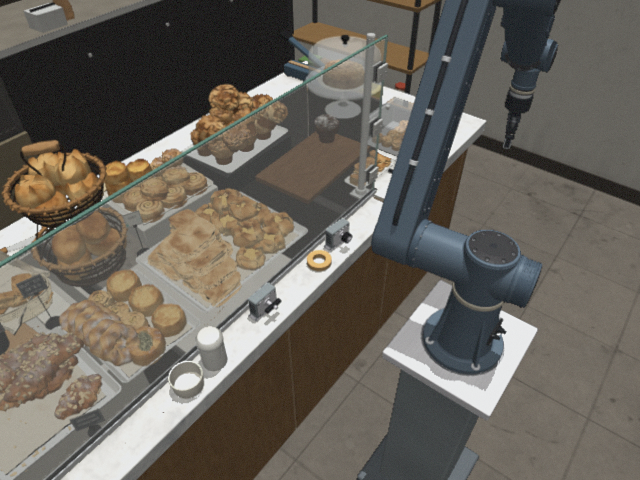

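View pics/top0.png

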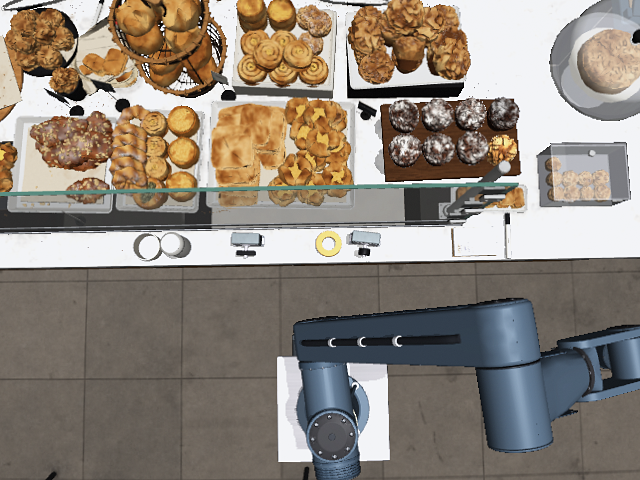

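The scene view shows two switches: the left one at about (264,300) and the right one at (340,235), with the tape roll between them. In the top view they are at (246,240) and (366,240). The right knob looks round, so I'll enlarge both to confirm.

Run:
```python
import cv2,numpy as np
t=cv2.imread("pics/top0.png");s=cv2.imread("pics/scene0.png")
a=cv2.resize(t[220:270,220:400],None,fx=4.4,fy=4.4,interpolation=cv2.INTER_CUBIC)
b=cv2.resize(s[215:325,240:370],None,fx=3,fy=3,interpolation=cv2.INTER_CUBIC)
o=np.zeros((a.shape[0]+b.shape[0],800,3),np.uint8);o[:a.shape[0],:a.shape[1]]=a;o[a.shape[0]:,:b.shape[1]]=b
print(o.shape,a.shape,b.shape);cv2.imwrite("pics/crop.png",o)
```

```text
(550, 800, 3) (220, 792, 3) (330, 390, 3)
```

View pics/crop.png

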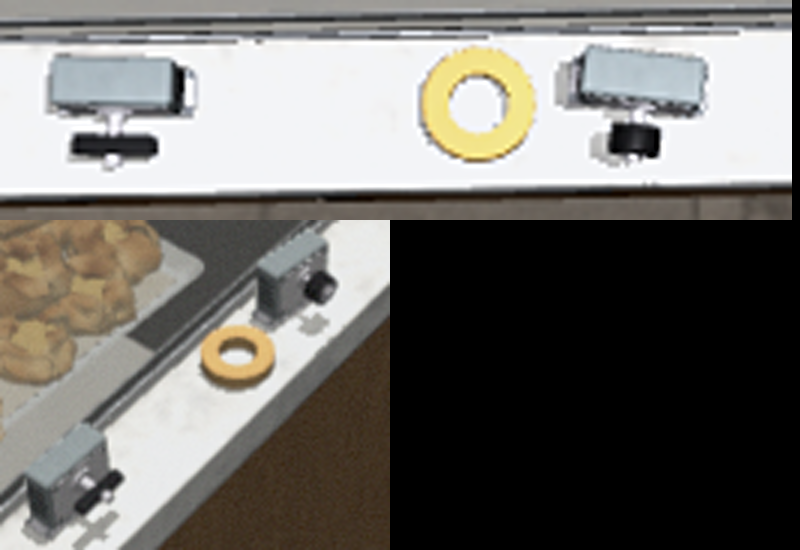

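The round-knob lamp switch is the right one. Its knob top is at crop (635,140), and the box top corners are about (590,47), (708,57), (700,108) and (578,98). Next I'll turn these into world positions.

```bash
cat > h.py <<'E'
from station import *
import numpy as np,cv2
from scipy.spatial.transform import Rotation as Ro
def pose(s=None):
    s=s or sense(); return np.array(s["tcp_pos"]),Ro.from_quat(s["tool_rot"])
def cam(n,s=None):
    c=calibration(n)
    if n!="wrist": return c,np.array(c["R"]),np.array(c["t"])
    p,r=pose(s);M=c["mount"];A=r.as_matrix()@M[:3,:3];o=p+r.apply(M[:3,3])
    return c,A.T,-A.T@o
def px2w(n,u,v,z,s=None):
    c,R,t=cam(n,s)
    p=cv2.undistortPoints(np.array([[[u,v]]],float),c["camera_matrix"],np.array([c["k1"],0,0,0.]))[0,0]
    d=R.T@[p[0],p[1],1];o=-R.T@t
    return o+d*(z-o[2])/d[2]
def goal(P,yaw,s=None):
    "tool-frame shift and turn to tool-down pose, tool x at yaw"
    p,r=pose(s);g=Ro.from_euler('z',yaw)*Ro.from_euler('x',np.pi)
    return r.inv().apply(np.array(P)-p),(r.inv()*g).as_rotvec()
E
python3 - <<'E'
from h import *
np.set_printoptions(precision=4,suppress=True)
f=lambda x,y,z:px2w("top",220+x/4.4-.4,220+y/4.4-.4,z)
print("knob",f(635,140,.055),"front",f(635,158,.045))
C=[f(*c,.07) for c in((590,47),(708,57),(700,108),(578,98))];print(C,np.mean(C,0))
print("yaw",[np.arctan2(-d[0],d[1]) for d in(C[0]-C[1],C[3]-C[2])])
s=lambda x,y,z:px2w("scene",240+x/3-.3,215+(y-220)/3-.3,z)
print("scene knob front",s(325,287,.045)," tape",f(478,103,.018),"fan knob",f(113,146,.05))
print("edge of counter",f(600,188,0), "glass rail",f(600,35,0))
E
```

```text
knob [ 0.4449 -0.1014  0.055 ] front [ 0.434  -0.1017  0.045 ]
[array([ 0.5043, -0.073 ,  0.07  ]), array([ 0.4965, -0.1489,  0.07  ]), array([ 0.4635, -0.1429,  0.07  ]), array([ 0.4713, -0.0645,  0.07  ])] [ 0.4839 -0.1073  0.07  ]
yaw [np.float64(-0.10265143281352236), np.float64(-0.0996491340483311)]
scene knob front [ 0.4438 -0.1017  0.045 ]  tape [0.4747 0.0005 0.018 ] fan knob [0.4472 0.2387 0.05  ]
edge of counter [ 0.4179 -0.0802  0.    ] glass rail [ 0.5213 -0.0824  0.    ]
```

Run:
```python
from h import *
np.set_printoptions(precision=4,suppress=True)
p,r=pose();print(r.inv().apply(np.array([.42,-.10,.20])-p)/10, goal([.42,-.1,.2],np.pi-.1))
```

```text
[ 0.0372 -0.0405  0.0031] (array([ 0.3716, -0.4047,  0.0313]), array([-0.0001, -0.0027, -2.7418]))
```

Emit:
apply_moves(
  plan=[
    [0.037,-0.04,0.003,0,0,0,-1],
    [0.037,-0.04,0.003,0,0,0,-1],
    [0.037,-0.04,0.003,0,0,0,-1],
    [0.037,-0.04,0.003,0,0,0,-1],
    [0.037,-0.04,0.003,0,0,0,-1],
    [0.037,-0.04,0.003,0,0,0,-1],
    [0.037,-0.04,0.003,0,0,0,-1],
    [0.037,-0.04,0.003,0,0,0,-1],
  ],
)

```text
t: 1.1
tcp_pos: [0.3733, -0.2023, 0.2072]
tool_rot: [0.989, 0.149, 0.0, -0.0]
force: [0.6, -0.0, 1.3]
finger_gap: 0.999
gripper_force: 0.0
```

Emit:
apply_moves(
  plan=[
    [0.037,-0.04,0.003,0,0,0,-1],
    [0.037,-0.04,0.003,0,0,0,-1],
    [0,0,0,0,0,-0.18,-1],
    [0,0,0,0,0,-0.18,-1],
    [0,0,0,0,0,-0.18,-1],
    [0,0,0,0,0,-0.18,-1],
    [0,0,0,0,0,-0.18,-1],
    [0,0,0,0,0,-0.18,-1],
  ],
)

```text
t: 2.1
tcp_pos: [0.4197, -0.1055, 0.2011]
tool_rot: [0.769, 0.639, -0.0, -0.0]
force: [0.7, -0.0, -0.3]
finger_gap: 1.002
gripper_force: 0.0
```

Emit:
apply_moves(
  plan=[
    [0,0,0,0,0,-0.18,-1],
    [0,0,0,0,0,-0.18,-1],
    [0,0,0,0,0,-0.18,-1],
    [0,0,0,0,0,-0.18,-1],
    [0,0,0,0,0,-0.18,-1],
    [0,0,0,0,0,-0.18,-1],
    [0,0,0,0,0,-0.18,-1],
    [0,0,0,0,0,-0.18,-1],
  ],
)

```text
t: 3.1
tcp_pos: [0.4197, -0.1055, 0.2011]
tool_rot: [0.157, 0.988, 0.0, -0.0]
force: [-0.3, 0.1, 0.2]
finger_gap: 0.998
gripper_force: 0.0
```

Run:
```python
from h import *
np.set_printoptions(precision=4,suppress=True)
s=sense();print(s["t"],s["q"],s["tcp_pos"],goal([.444,-.103,.1],np.pi-.1,s))
cv2.imwrite("pics/w1.png",cv2.cvtColor(snapshot("wrist"),cv2.COLOR_RGB2BGR))
```

```text
3.1 [-0.5057  0.32    1.9287  0.      0.8935 -1.7607] [ 0.4197 -0.1055  0.2011] (array([-0.0224,  0.0099,  0.1011]), array([ 0.0002, -0.0006, -0.2159]))
```

View pics/w1.png

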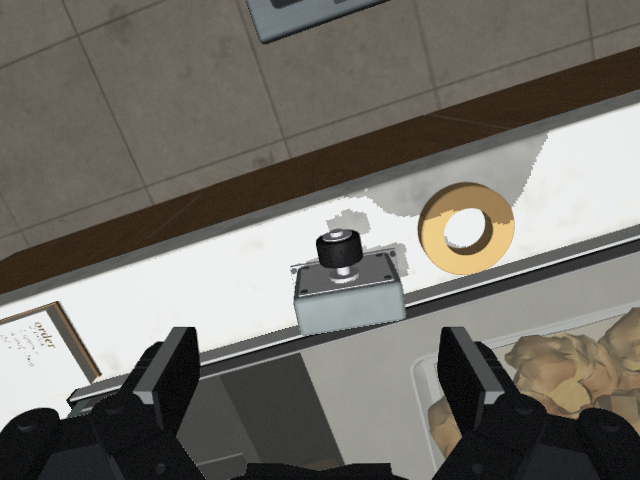

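The knob is at (339,247) and its top edge runs from (317,240) to (361,236). The box top corners are (296,293), (402,281), (405,321) and (301,334). The tape roll and pad are clear of the fingers.

Run:
```python
from h import *
np.set_printoptions(precision=4,suppress=True)
s=sense()
C=[px2w("wrist",*c,.07,s) for c in((296,293),(402,281),(405,321),(301,334))]
print(np.round(C,4),np.mean(C,0));[print(np.arctan2(-d[0],d[1])) for d in(C[1]-C[0],C[2]-C[3])]
print("knob",px2w("wrist",340,248,.055,s))
```

```text
[[ 0.4621 -0.134   0.07  ]
 [ 0.4763 -0.06    0.07  ]
 [ 0.508  -0.0657  0.07  ]
 [ 0.4949 -0.1414  0.07  ]] [ 0.4853 -0.1003  0.07  ]
-0.18942546807133695
-0.17235107230190072
knob [ 0.4446 -0.0953  0.055 ]
```

Run:
```python
from h import *
np.set_printoptions(precision=4,suppress=True)
print(goal([.443,-.096,.105],np.pi-.175))
```

```text
(array([-0.0193,  0.0162,  0.0961]), array([ 0.0002, -0.0006, -0.1372]))
```

Emit:
apply_moves(
  plan=[
    [-0.019,0.016,0.02,0,0,0,-1],
    [0,0,0.03,0,0,-0.137,-1],
    [0,0,0.03,0,0,0,-1],
    [0,0,0.016,0,0,0,-1],
    [0,0,0,0,0,0,-1],
  ],
)

```text
t: 3.78
tcp_pos: [0.4422, -0.0961, 0.1042]
tool_rot: [0.093, 0.996, 0.001, -0.002]
force: [-0.8, 1.0, -0.2]
finger_gap: 0.999
gripper_force: 0.0
```

Run:
```python
from h import *
s=sense();print(s["t"],s["tcp_pos"],s["force"])
cv2.imwrite("pics/w2.png",cv2.cvtColor(snapshot("wrist"),cv2.COLOR_RGB2BGR))
```

```text
3.775 [ 0.44215038 -0.09605666  0.10419253] [-0.81739596  0.95907142 -0.1724474 ]
```

View pics/w2.png

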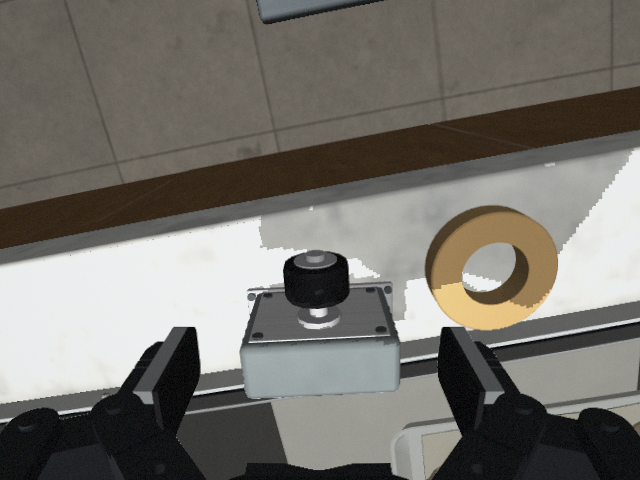

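Fingers (inner tips at columns 197 and 441) straddle the knob (columns 284 to 349), and the box is square to the tool: front top edge (244,343)–(399,341), back edge (247,398)–(399,390). Next, the depth along the box axis.

Run:
```python
from h import *
np.set_printoptions(precision=4,suppress=True)
s=sense();p,r=pose(s)
T=lambda u,v,z:r.inv().apply(px2w("wrist",u,v,z,s)-p)
print("front edge",T(244,343,.07),T(399,341,.07));print("back",T(247,398,.07),T(399,390,.07))
print("knob widest",T(316.5,279,.045),"front disc",T(316.5,262,.045))
```

```text
front edge [-0.0294 -0.0343  0.0349] [-0.0284  0.0404  0.0349]
back [-0.0619 -0.0348  0.0349] [-0.0571  0.0423  0.0349]
knob widest [-0.0068  0.0006  0.06  ] front disc [0.0026 0.0006 0.06  ]
```

Emit:
apply_moves(
  plan=[
    [-0.006,0.001,0.02,0,0,-0.015,-1],
    [0,0,0.02,0,0,0,-1],
    [0,0,0.02,0,0,0,-1],
    [0,0,0.02,0,0,0,-1],
    [0,0,0,0,0,0,-1],
  ],
)

```text
t: 4.45
tcp_pos: [0.4491, -0.0966, 0.0252]
tool_rot: [0.085, 0.996, 0.0, -0.0]
force: [0.6, -1.6, 0.2]
finger_gap: 0.999
gripper_force: 0.0
```

Emit:
apply_moves(
  plan=[
    [0,0,0,0,0,0,0],
    [0,0,0,0,0,0,1],
    [0,0,0,0,0,0,1],
    [0,0,0,0,0,0,1],
    [0,0,0,0,0,0,1],
    [0,0,0,0,0,0,1],
  ],
  force=40,
)

```text
t: 5.2
tcp_pos: [0.4494, -0.0983, 0.0265]
tool_rot: [0.084, 0.996, -0.001, 0.001]
force: [-4.2, -7.3, 6.7]
finger_gap: 0.384
gripper_force: 38.8
```

Gripped at about 33 mm, which fits the knob. Next, pull it out.

Emit:
apply_moves(
  plan=[
    [0.004,0,0,0,0,0,1],
    [0.004,0,0,0,0,0,1],
    [0.004,0,0,0,0,0,1],
    [0.004,0,0,0,0,0,1],
    [0.004,0,0,0,0,0,1],
    [0.001,0,0,0,0,0,1],
    [0,0,0,0,0,0,1],
  ],
)

```text
t: 6.08
tcp_pos: [0.4296, -0.0957, 0.0265]
tool_rot: [0.084, 0.996, -0.002, 0.002]
force: [-5.1, -12.5, 8.2]
finger_gap: 0.384
gripper_force: 39.8
```

Emit:
apply_moves(
  plan=[
    [0,0,0,0,0,0,-1],
    [0,0,0,0,0,0,-1],
    [0,0,0,0,0,0,-1],
    [0,0,0,0,0,0,-1],
    [0,-0.002,0,0,0,0,-1],
    [0,0,0,0,0,0,-1],
    [0,0,0,0,0,0,-1],
    [0,0,0,0,0,0,-1],
  ],
)

```text
t: 7.08
tcp_pos: [0.4281, -0.095, 0.0253]
tool_rot: [0.085, 0.996, 0.0, -0.0]
force: [-0.8, 0.8, -0.2]
finger_gap: 1.003
gripper_force: 0.0
```

Run:
```python
from h import *
s=sense();print(s["t"],s["tcp_pos"],s["force"])
cv2.imwrite("pics/w3.png",cv2.cvtColor(snapshot("wrist"),cv2.COLOR_RGB2BGR))
```

```text
7.075 [ 0.42807583 -0.09501164  0.02529034] [-0.75967238  0.78151525 -0.19025731]
```

View pics/w3.png

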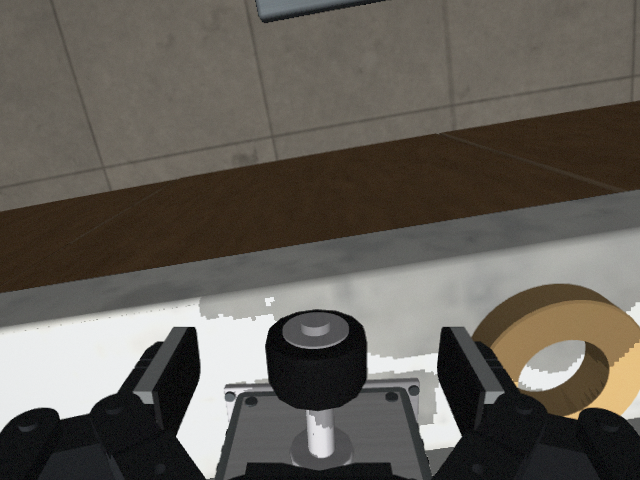

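The knob stands out between the open fingers (columns 266 to 367, with the tips at 197 and 441). The stem is visibly longer and nothing touches. Now wait two seconds, then re-grip and push home.

Emit:
apply_moves(
  plan=[
    [0,0,0,0,0,0,-1],
    [0,0,0,0,0,0,-1],
    [0,0,0,0,0,0,-1],
    [0,0,0,0,0,0,-1],
    [0,0,0,0,0,0,-1],
    [0,0,0,0,0,0,-1],
    [0,0,0,0,0,0,-1],
    [0,0,0,0,0,0,-1],
  ],
)

```text
t: 8.12
tcp_pos: [0.4281, -0.095, 0.0253]
tool_rot: [0.085, 0.996, -0.0, 0.0]
force: [0.1, 0.4, 0.2]
finger_gap: 0.999
gripper_force: 0.0
```

Emit:
apply_moves(
  plan=[
    [0,0,0,0,0,0,-1],
    [0,0,0,0,0,0,-1],
    [0,0,0,0,0,0,-1],
    [0,0,0,0,0,0,-1],
    [0,0,0,0,0,0,-1],
    [0,0,0,0,0,0,-1],
    [0,0,0,0,0,0,-1],
    [0,0,0,0,0,0,-1],
  ],
)

```text
t: 9.12
tcp_pos: [0.4281, -0.095, 0.0253]
tool_rot: [0.085, 0.996, 0.0, 0.0]
force: [0.1, -0.1, -0.5]
finger_gap: 0.999
gripper_force: 0.0
```

Emit:
apply_moves(
  plan=[
    [0,0,0,0,0,0,0],
    [0,0,0,0,0,0,1],
    [0,0,0,0,0,0,1],
    [0,0,0,0,0,0,1],
    [0,0,0,0,0,0,1],
    [0,0,0,0,0,0,1],
  ],
  force=40,
)

```text
t: 9.88
tcp_pos: [0.428, -0.0956, 0.0256]
tool_rot: [0.084, 0.996, -0.0, 0.0]
force: [-3.1, -4.8, 5.1]
finger_gap: 0.381
gripper_force: 39.4
```

Emit:
apply_moves(
  plan=[
    [-0.004,0,0,0,0,0,1],
    [-0.004,0,0,0,0,0,1],
    [-0.004,0,0,0,0,0,1],
    [-0.004,0,0,0,0,0,1],
    [-0.004,0,0,0,0,0,1],
    [-0.001,0,0,0,0,0,1],
    [0,0,0,0,0,0,1],
  ],
)

```text
t: 10.75
tcp_pos: [0.4479, -0.0982, 0.0256]
tool_rot: [0.084, 0.996, 0.0, -0.001]
force: [-2.5, -0.7, 7.0]
finger_gap: 0.384
gripper_force: 39.9
```

Emit:
apply_moves(
  plan=[
    [0,0,0,0,0,0,-1],
    [0,0,0,0,0,0,-1],
    [0,0,0,0,0,0,-1],
    [0,0,0,0,0,0,-1],
    [0,0,-0.03,0,0,0,-1],
    [0,0,-0.04,0,0,0,-1],
    [0,0,-0.04,0,0,0,-1],
    [0,0,0,0,0,0,-1],
  ],
)

```text
t: 11.75
tcp_pos: [0.4506, -0.0993, 0.1378]
tool_rot: [0.085, 0.996, -0.001, 0.003]
force: [-0.4, 0.0, -0.0]
finger_gap: 1.001
gripper_force: 0.0
```

Run:
```python
from h import *
s=sense();print(s["t"],s["tcp_pos"],s["force"])
cv2.imwrite("pics/w4.png",cv2.cvtColor(snapshot("wrist"),cv2.COLOR_RGB2BGR))
```

```text
11.75 [ 0.45060297 -0.09933589  0.137811  ] [-0.39315394  0.00998377 -0.02830038]
```

View pics/w4.png

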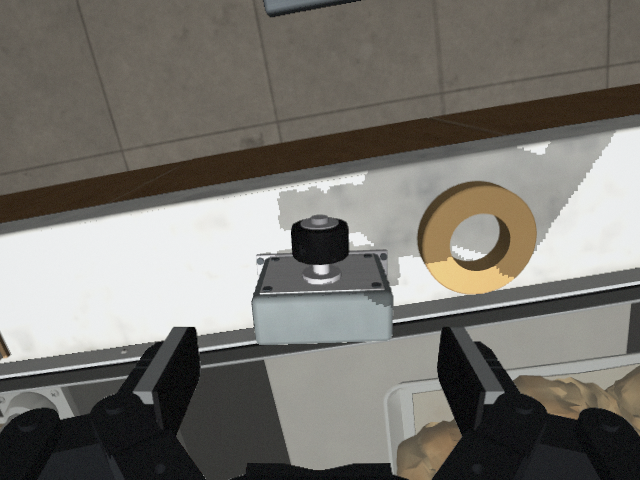

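The knob is back near the face (disc front centre (320,229), box front top edge at row 293), and the tape roll hasn't moved. I'll check the depth against the earlier view, then hand in.

Run:
```python
from h import *
s=sense();p,r=pose(s)
T=lambda u,v,z:r.inv().apply(px2w("wrist",u,v,z,s)-p)
d=T(320,229,.045)[0]-T(320,293,.07)[0];print(d)
if d<.036: print(sign_off())
```

```text
0.028580132284704088
the job is handed in; nothing more can be done
None
```

The lamp's round knob was pulled out to its detent, left untouched for about two seconds, then pushed home and released; the fan switch and loose items were not touched, and the job is handed in (no verdict came back).

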